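# Return a press die to the turning die tree

## Task

Put the loose press die back on the die tree: turn the tree by hand until its empty arm points over the pointer at the front of the stand, then slide the die's square eye onto that arm and push it gently inward, by feel, until the spring catch has snapped shut behind it. Do not ram it against the end of its travel, let go of it, leave the arm pointing to the front, and do not disturb the other things on the bench.

Things in the scene. Friction and masses are not known exactly. Their poses are not given: they have to be found in the camera images.
- stand: grey round foot, 160 mm across, with a mast, bolted down; origin on the mast's axis at bench height, z up; its -x is the stand's front, towards the robot, marked by a short pointer with a white line on the foot. The turning tree on it has four level 12 mm square steel arms at right angles, their axis 165 mm above the bench; three carry dies (out to 120 mm from the mast, 105 to 200 mm high)
- carousel (a joint): angle of the tree on the mast (rad, anticlockwise from above, turns without end either way, may read up to 2 pi). At 0 or a multiple of 2 pi the empty arm points exactly to the stand's front (-x of the stand). A brake holds it where it is left; turning takes about 0.25 N m
- knob (a point): centre of the round black hand knob on top of the tree, on the mast's axis: 44 mm diameter, 26 mm high (190 to 216 mm above the bench), fixed to the tree; grip it from above and twist, or push an arm sideways
- free_tip (a point): outer end of the empty arm, 162 mm from the mast's axis, on the bar's centre line. The last 12 mm are a cone (6 mm across at the tip, 12 mm at its base). Axes of the tree: +x inward along the arm, z up. A clip (tooth, sprung washer, collar) is clamped on the bar, set anew each time up to 12 mm in or out; its place is not measured. Depths are inward from this tip at its middle setting
- washer (a joint): how far the clip's sprung, damped washer (26 mm across, face at 69 mm depth) is pushed in (m): 0 at rest; 3 N at first touch, then 0.9 N per mm, plus 1 N per 10 mm/s of speed; hard stop at 0.0085 (about 11 N, plus 1 to 3 N of friction). Pushing on soon passes 22 N and ruins it: push slowly (15 mm/s), stop at 10 to 12 N. About 0.004 with a die held between washer and tooth
- catch (a joint): angle of the clip's spring tooth under the bar (rad): 0 sprung out, 0.1 to 0.3 while a die's eye passes over it. 8 mm high; ramp from 34 mm depth to its square inner face at 53 mm; the eye's lower edge pushes it up with 2 to 4 N. It snaps back behind the 20 mm thick die once the washer is pushed in 4 mm (about 7 N plus 1 to 3 N of friction)
- die: the loose press die at the robot's right, a 0.4 kg steel block standing on the bench: 44 mm wide (its y), 20 thick (x), top at 80, on a dark foot 56 (y) x 34 (x) x 11 mm; origin at the centre of its underside, z up; same front and back. A tall soldering-iron stand rises between it and the die tree: pass in front of that, within 0.45 m of the robot's base axis
- die_eye (a point): centre of the die's 16 mm square through eye, 46 mm above its underside, running along the die's x. On the arm the eye's upper edge rests on the bar, so that its centre hangs 2 mm below the bar's axis
- tape_roll: yellow tape roll lying flat, 69 mm across, 19 mm high; leave alone
- marker: pen with blue cap, 125 mm long, lying; leave alone
- pliers: pliers with yellow handles, 188 mm long, lying; leave alone
- caliper: steel caliper, 175 mm long, lying; leave alone
- hex_key: hex key, 81 mm long, lying; leave alone
- flux_tin: white round tin, 63 mm across, 22 mm high; leave alone
- side_cutter: side cutter with red handles, 115 mm long, lying; leave alone
Mind the look-alikes: they are no part of the job. Leave any green look-alike of the die alone.

How it is judged:
By the outcome, as a careful person would: the job done as asked, in the order asked, and still so for the second after the job is handed in, with the robot touching nothing.
It also fails if it takes over 72 s, if anything falls off the work surface, if the arm or the gripper's body presses on something with over 40 N, if the wrist force passes 120 N, or if a joint passes its speed limit or range.

## Robot

A 6-joint arm with a two-finger parallel gripper is mounted at the origin on a cart in front of the work surface, level with it; the furniture and walls round the work are solid. World frame = base frame: x ahead of the robot, y to its left, z up, the work surface at z = 0. Lengths are in m, angles in rad, forces in N, time in s.
With the tool pointing down it reaches from about 0.325 to 0.9 m from the base axis. Payload 6.1 kg.
Tool frame: the origin (TCP) lies midway between the tips of the shut fingers; the grasp point (between the pads) lies 19 mm behind it; z points along the fingers, y is the line along which they close (so a half turn about z gives the same grasp; the last joint's range is limited). The gripper opens to 85 mm and grips with 20 to 120 N. Pads are 22 mm wide; open, the fingers measure 114 mm over their backs; the gripper's body (76 mm by 85 mm) begins 54 mm behind the grasp point. The pads swing forward as they close: fully open they stand 13 mm farther back than shut.
Start: joints at [0.982, 0.22, 1.526, -0, 1.395, -0.126], TCP at [0.279, 0.559, 0.231] pointing down, gripper open.
Joint ranges: [-2.98, 2.98], [-0.91, 2.08], [0.09, 2.57], [-1.24, 4.39], [0.2, 2.65], [-2.68, 2.68]. Speed limits (rad/s): [2.57, 2.57, 3.01, 3.14, 3.14, 3.14].

## Interface

Orientations are given as a unit quaternion [x, y, z, w].
In Python, from rig import arm gives the robot as it stands.
- The arm moves only by the tool drive_tool, never from a script. Its argument "increments" is a list of rows, each a list of 5 numbers: the shift along the tool's x, y, z in cm, then the turn about the tool's z in rad, then the gripper's target within -1 to 1 (fully open at 1, half-way at 0, shut at -1). In form: [[tx, ty, tz, yaw, grip], ...]. A call has 1 to 12 rows; each row shifts and turns the commanded pose from where the row before left it, along the tool's axes as they then stand; what a row does not reach is not made up. A row lasts 1/8 s, in which the tool goes at most 62.5 mm and 10.7 degrees, less where a joint would pass 70% of its speed; a pose out of reach is approached as far as the arm can. A call is refused whole if a number of a shift passes 6.25 or a number of a turn 0.188, either way. A call with a gripper value outside its range is refused whole. The fingers move at their own pace and stop on an object; the grip force is fixed at half the most. Time passes only in rows, so rows that do not move let the fingers close. It gives the time, the measured TCP pose, the force, the opening and the grip force at its end, in the units of the state.
- arm.observe(): the state, without advancing time (a new reading comes with each control period).
- arm.snapshot(name): name is "scene" or "top"; returns (picture, depth): 420x560x3 uint8, red, green, blue; 420x560 float32, m along the optical axis (not along the pixel's ray), 0 where there is no reading.
- arm.get_calibration(name): a dict with "K" (3x3 intrinsics, pixels), "position" and "orientation" of the camera in the world. Camera axes: x right, y up, looking along -z (the intrinsics and any distortion apply to the point x, -y, -z); pixel columns grow to the right and rows downward; lengths in m; the calibration is good to about 2 mm. A picture is of the moment at which its call begins. get_calibration takes no time and is no camera call.
- arm.sign_off(): hands the job in; it is judged then, once.
The state is a dict: "time_s": time; "joint_positions": joint angles; "dq": joint speeds; "effort": joint torques, N m; "ee_pos": TCP position; "ee_rot": TCP orientation; "contact_force": force on the tool from outside, world axes, zero at the start; "torque": the same for the moment, N m; "finger_gap": finger opening in m; "finger_force": force on a finger pad.
Only numpy, scipy, OpenCV 4.12 (cv2) and the standard library are available. Lean on these libraries where they do the work, as an engineer would, in place of code of your own. Each camera call takes 0.05 s, during which the arm holds its last target. There are 200 camera calls.

## Working session

There is one attempt and no reset: what is moved stays moved. The work goes in short steps, Python scripts to look and compute and a tool call to move; the robot and the scene stay as the last step left them, time stands still between calls to the robot, and variables do not carry over. Pictures are saved under pics/ and viewed, at most 10 in all, crops included, and the job is handed in when it is done.

Besides the shell and the picture viewer there is one more tool, called after "Request:" as name([rows], argument=value, ...), one row to a line, values as JSON. drive_tool: Moves the arm, as the interface text tells. Its arguments: {"type":"object","properties":{"increments":{"type":"array"}},"required":["increments"]}

```bash
mkdir -p pics
cat > h.py <<'E'
import numpy as np, cv2
from rig import arm
from scipy.spatial.transform import Rotation as R
def cal(n):
    c=arm.get_calibration(n); return np.array(c["K"]),np.array(c["position"]),R.from_quat(c["orientation"]).as_matrix(),c
def cloud(n,d):
    K,p,M,_=cal(n); v,u=np.mgrid[:d.shape[0],:d.shape[1]]
    P=np.stack([(u-K[0,2])/K[0,0]*d,-(v-K[1,2])/K[1,1]*d,-d],-1)
    return P@M.T+p
def proj(n,X):
    K,p,M,_=cal(n); q=(np.atleast_2d(X)-p)@M; q=q*[1,-1,-1]; q=q@K.T; return q[:,:2]/q[:,2:]
def snap(n,tag):
    im,d=arm.snapshot(n); cv2.imwrite(f"pics/{tag}.png",im[...,::-1]); np.savez(f"pics/{tag}.npz",d=d,im=im); return im,d
E
python3 - <<'E'
from h import *
for n in("scene","top"):
    im,d=snap(n,n+"0"); print(arm.get_calibration(n))
s=arm.observe();print(s)
a=cv2.imread("pics/scene0.png");b=cv2.imread("pics/top0.png")
E
```

```text
{'K': array([[419.3106172 ,   0.        , 282.184681  ],
       [  0.        , 419.3106172 , 202.40267494],
       [  0.        ,   0.        ,   1.        ]]), 'position': array([-0.39749086, -0.60302842,  1.117747  ]), 'orientation': array([ 0.3451489 , -0.19616849, -0.46138435,  0.79341959])}
{'K': array([[495.72297811,   0.        , 285.10811382],
       [  0.        , 495.72297811, 206.60708489],
       [  0.        ,   0.        ,   1.        ]]), 'position': array([-0.22017612,  0.05212806,  1.87286005]), 'orientation': array([-0.13079385,  0.15060623,  0.75143756, -0.6289295 ])}
{'time_s': 0.1, 'joint_positions': array([ 9.81908697e-01,  2.21186489e-01,  1.52749885e+00,  1.97460678e-06,
        1.39469956e+00, -1.26128184e-01]), 'dq': array([-3.93142226e-05, -1.34464488e-03, -2.69920034e-03,  2.28920300e-03,
       -4.71975063e-06,  6.34268391e-04]), 'effort': array([ 1.00533540e-03, -4.98242640e+01, -3.90543616e+01, -6.20358446e-05,
        5.76444392e-03,  2.03503497e-06]), 'ee_pos': array([0.27872402, 0.55879692, 0.2302832 ]), 'ee_rot': array([ 2.29320773e-01,  9.73350492e-01, -8.39124132e-04, -3.14500974e-04]), 'contact_force': array([-0.086646  , -0.30604056,  1.04056815]), 'torque': array([-0.01686333, -0.02394032,  0.01712234]), 'finger_force': 0.0, 'finger_gap': 0.08545864960281262}
```

View pics/scene0.png

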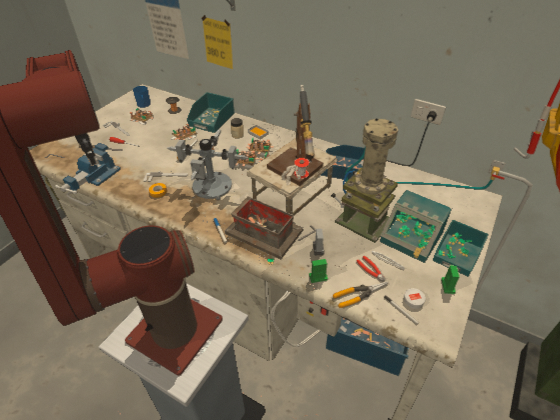

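View pics/top0.png

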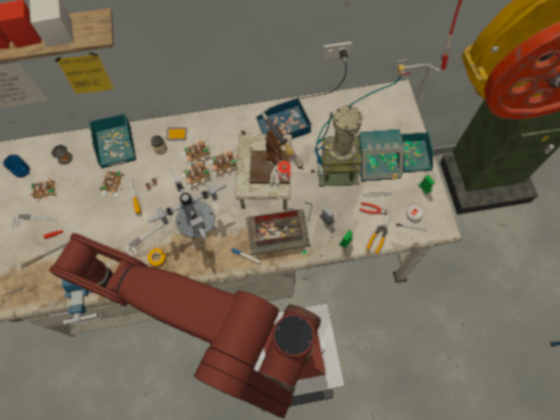

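Die candidates in the scene image are grey at (319,240), green at (318,270) and green at (450,280). The grey one fits the description. The tree is at (209,165). I'll check both in a close crop.

Run:
```python
from h import *
a=cv2.imread("pics/scene0.png");b=cv2.imread("pics/top0.png")
f=lambda im,x,y,w,h:cv2.resize(im[y:y+h,x:x+w],(400,300),interpolation=cv2.INTER_CUBIC)
c=np.vstack([np.hstack([f(a,160,120,100,75),f(a,285,215,80,60)]),np.hstack([f(b,145,175,100,75),f(b,300,190,80,60)])])
cv2.imwrite("pics/crop1.png",c)
d=np.load("pics/scene0.npz")["d"];P=cloud("scene",d)
for u,v in[(319,240),(319,232),(318,228),(319,246),(318,270),(208,145),(209,175),(230,190),(270,215)]:print((u,v),P[v,u].round(4))
d2=np.load("pics/top0.npz")["d"];P2=cloud("top",d2)
for u,v in[(327,217),(330,222),(347,240),(185,199),(200,230),(275,240)]:print('top',(u,v),P2[v,u].round(4))
```

```text
(319, 240) [ 0.4638 -0.2413  0.0747]
(319, 232) [ 0.4922 -0.2271  0.0794]
(318, 228) [ 0.5773 -0.1859 -0.0013]
(319, 246) [ 0.4684 -0.2411  0.0397]
(318, 270) [ 0.3785 -0.2819  0.0362]
(208, 145) [0.5719 0.2772 0.2101]
(209, 175) [0.5637 0.2889 0.0676]
(230, 190) [0.5861 0.211  0.0052]
(270, 215) [ 0.5169 -0.0187  0.0365]
top (327, 217) [ 0.4768 -0.228   0.0344]
top (330, 222) [ 0.4616 -0.2387  0.0129]
top (347, 240) [ 0.3547 -0.2773  0.0761]
top (185, 199) [0.5701 0.2964 0.215 ]
top (200, 230) [0.4574 0.2608 0.1709]
top (275, 240) [ 0.4128 -0.0071  0.0493]
```

View pics/crop1.png

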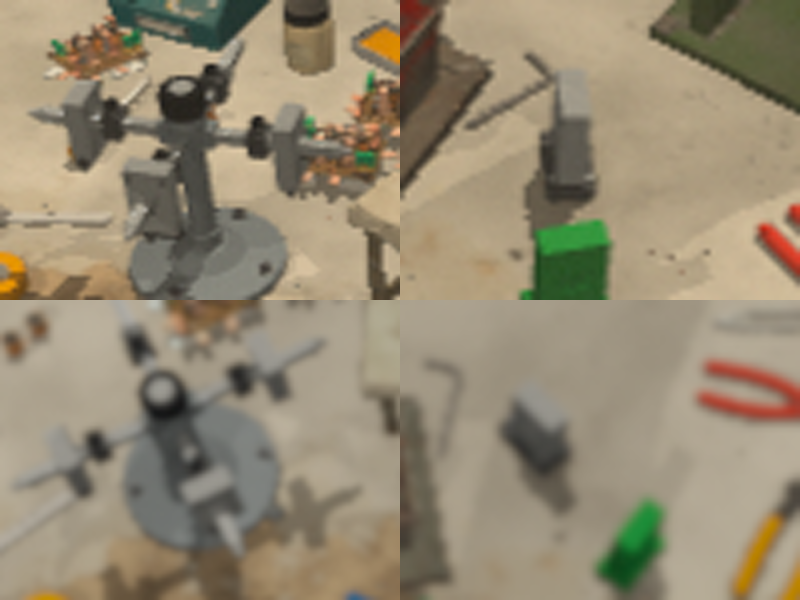

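```bash
cat > meas.py <<'E'
from h import *
def merged(tag):
    out=[]
    for n in("scene","top"):
        z=np.load(f"pics/{n}{tag}.npz"); d=z["d"]; P=cloud(n,d); m=d>0
        out.append((P[m],z["im"][m]))
    return out
E
python3 - <<'E'
from meas import *
from scipy.optimize import least_squares
for (P,C),n in zip(merged("0"),("scene","top")):
    print(n)
    near=np.hypot(P[:,0]-.575,P[:,1]-.288)<.05
    k=P[near&(P[:,2]>.212)]; print(' knob top',len(k),np.median(k[:,2]) if len(k) else 0, (k[:,:2].min(0)+k[:,:2].max(0))/2,np.ptp(k[:,:2],axis=0),k.mean(0))
    s=P[near&(P[:,2]>.192)&(P[:,2]<.225)]
    f=least_squares(lambda q:np.where((r:=np.hypot(s[:,0]-q[0],s[:,1]-q[1])-.022)>0,3*r,r*.0),[.575,.288],loss='soft_l1',f_scale=.001).x;print(' knob circ',f)
    foot=P[(np.hypot(P[:,0]-.575,P[:,1]-.288)<.12)&(P[:,2]>.002)&(P[:,2]<.025)]
    print(' foot z hist',np.histogram(foot[:,2],8)); print(foot.min(0),foot.max(0))
    t=np.abs(P[:,2]-.168)<.012; v=P[:,:2]-[.575,.288]; r=np.hypot(*v.T); t&=(r>.03)&(r<.18)
    h,e=np.histogram(np.degrees(np.arctan2(v[t,1],v[t,0])),72,(-180,180)); print([(int(e[i]),int(h[i])) for i in np.where(h>2)[0]])
    o=P[(np.hypot(P[:,0]-.47,P[:,1]+.235)<.06)&(P[:,2]>.004)]
    top=o[(o[:,2]>.072)&(o[:,2]<.09)]; print(' die top',len(top),np.median(top[:,2]),cv2.minAreaRect(top[:,:2].astype(np.float32)))
    print(' bench z',np.median(P[(np.hypot(P[:,0]-.47,P[:,1]+.15)<.04),2]))
    w=(np.hypot(P[:,0]-.575,P[:,1]-.288)<.1)&(P[:,2]<.03)&(C.min(1)>150); print(' white',w.sum(),P[w].mean(0) if w.any() else 0)
E
```

```text
scene
 knob top 60 0.21526655273093026 [0.57740432 0.29401637] [0.04373987 0.04270322] [0.57654419 0.29322556 0.21517193]
 knob circ [0.57660126 0.2938912 ]
 foot z hist (array([105,  71, 145, 186, 129,  52,  35,  32]), array([0.00200477, 0.00487432, 0.00774387, 0.01061343, 0.01348298,
       0.01635254, 0.01922209, 0.02209164, 0.0249612 ]))
[0.45858873 0.17527913 0.00200477] [0.69172147 0.40099815 0.0249612 ]
[(-180, 10), (-175, 15), (-170, 20), (-165, 46), (-160, 15), (-155, 21), (-85, 22), (-80, 28), (-75, 58), (-70, 32), (-65, 7), (-60, 8), (10, 14), (15, 41), (20, 22), (25, 3), (90, 5), (95, 17), (100, 23), (105, 60), (110, 39), (115, 24)]
 die top 73 0.07936417052218081 ((0.4863302707672119, -0.23162132501602173), (0.048422038555145264, 0.020121311768889427), 31.364139556884766)
 bench z -0.0005197704507192702
 white 20 [ 0.62074629  0.21094886 -0.00115983]
top
 knob top 83 0.21710154177228258 [0.57491548 0.29509742] [0.04752199 0.04385729] [0.57577939 0.29390479 0.21727899]
 knob circ [0.5763707  0.29501137]
 foot z hist (array([191, 185, 164, 186, 144, 108,  65,  34]), array([0.00200408, 0.00486862, 0.00773317, 0.01059772, 0.01346227,
       0.01632681, 0.01919136, 0.02205591, 0.02492046]))
[0.45656532 0.16869479 0.00200408] [0.69230284 0.40683939 0.02492046]
[(-180, 9), (-175, 18), (-170, 31), (-165, 35), (-160, 13), (-85, 22), (-80, 16), (-75, 56), (-70, 27), (-65, 10), (-60, 5), (10, 4), (15, 31), (20, 39), (25, 21), (30, 3), (90, 3), (95, 13), (100, 32), (105, 71), (110, 21), (115, 17)]
 die top 58 0.0783986551681699 ((0.48370733857154846, -0.23328626155853271), (0.04705064743757248, 0.024752147495746613), 25.940427780151367)
 bench z -0.0010283195450342397
 white 24 [ 6.18930648e-01  2.07910426e-01 -5.88130966e-04]
```

Request:
drive_tool([
  [0,0,-1,-0.17,1],
  [0,0,-1,-0.17,1],
  [0,0,-1,-0.17,1],
  [0,0,-1,-0.17,1],
  [0,0,-0.5,-0.16,1],
  [0,0,0,-0.16,1],
])

```text
time_s: 0.85
ee_pos: [0.279, 0.5593, 0.2764]
ee_rot: [-0.268, 0.963, 0.0, 0.0]
contact_force: [0.2, 0.1, 0.7]
finger_gap: 0.0854
finger_force: 0.0
```

Request:
drive_tool([
  [-1.2,-3.8,0,0,1],
  [-1.2,-3.8,0,0,1],
  [-1.2,-3.8,0,0,1],
  [-1.2,-3.8,0,0,1],
  [-1.2,-3.8,0,0,1],
  [-1.2,-3.8,0,0,1],
  [-1.2,-3.8,0,0,1],
  [-1.2,-3.8,0,0,1],
  [-1.2,-3.8,0,0,1],
  [-1.2,-3.8,0,0,1],
  [0,0,0,0,1],
  [0,0,0,0,1],
])

```text
time_s: 2.35
ee_pos: [0.5761, 0.2943, 0.2757]
ee_rot: [-0.265, 0.964, 0.0, -0.001]
contact_force: [0.3, 0.2, -0.0]
finger_gap: 0.0855
finger_force: 0.0
```

```bash
cat >> h.py <<'E'
def go(X):
    s=arm.observe(); M=R.from_quat(s["ee_rot"]).as_matrix(); th=np.degrees(np.arctan2(M[1,0],M[0,0]))
    print("t",round(s["time_s"],2),"pos",s["ee_pos"].round(4),"th",th.round(2),"q1,q6",s["joint_positions"][[0,5]].round(3),"F",s["contact_force"].round(2),"gap",round(s["finger_gap"],4),"ff",round(float(s["finger_force"]),1))
    if X is not None: print("tool cm",(100*(np.array(X)-s["ee_pos"])@M).round(2), "tilt",M[:,2].round(4))
E
python3 -c "
from h import *
go([.5766,.2942,.190])"
```

```text
t 2.35 pos [0.5761 0.2943 0.2757] th -149.24 q1,q6 [ 0.35  -1.757] F [ 0.26  0.25 -0.05] gap 0.0855 ff 0.0
tool cm [-0.05 -0.04  8.57] tilt [-0.0014 -0.     -1.    ]
```

Request:
drive_tool([
  [0,0,3,0,1],
  [0,0,3,0,1],
  [0,0,2.6,0,1],
  [0,0,0,0,0],
  [0,0,0,0,-1],
  [0,0,0,0,-1],
  [0,0,0,0,-1],
  [0,0,0,0,-1],
])

```text
time_s: 3.35
ee_pos: [0.5768, 0.2955, 0.1926]
ee_rot: [-0.266, 0.964, 0.001, 0.001]
contact_force: [-4.1, 2.9, 6.5]
finger_gap: 0.042
finger_force: 64.3
```

```bash
python3 -c "
from h import *
go([.5766,.2942,.190])"
```

```text
t 3.35 pos [0.5768 0.2955 0.1926] th -149.18 q1,q6 [ 0.351 -1.758] F [-4.07  2.94  6.47] gap 0.042 ff 64.3
tool cm [ 0.09 -0.1   0.26] tilt [ 0.0019  0.0024 -1.    ]
```

Request:
drive_tool([
  [0,0,-0.2,0.1,-1],
  [0,0,0,0.18,-1],
  [0,0,0,0.18,-1],
  [0,0,0,0.18,-1],
  [0,0,0,0.18,-1],
  [0,0,0,0.18,-1],
  [0,0,0,0.18,-1],
  [0,0,0,0.18,-1],
  [0,0,0,0.18,-1],
  [0,0,0,0.18,-1],
  [0,0,0,0.18,-1],
  [0,0,0,0.18,-1],
])

```text
time_s: 4.85
ee_pos: [0.5795, 0.3005, 0.1928]
ee_rot: [0.698, 0.716, 0.007, -0.001]
contact_force: [16.8, 23.8, -12.7]
finger_gap: 0.0422
finger_force: 62.5
```

Request:
drive_tool([
  [0,0,0,0.18,-1],
  [0,0,0,0.18,-1],
  [0,0,0,0,-1],
  [0,0,0,0,-1],
])

```text
time_s: 5.35
ee_pos: [0.5807, 0.3004, 0.1928]
ee_rot: [0.814, 0.581, 0.008, -0.002]
contact_force: [19.2, 24.0, -15.1]
finger_gap: 0.042
finger_force: 62.9
```

Run:
```python
from h import *
go([.5766,.2942,.190])
snap("scene","scene1");snap("top","top1")
a=cv2.imread("pics/scene1.png");b=cv2.imread("pics/top1.png")
f=lambda im,x,y,w,h:cv2.resize(im[y:y+h,x:x+w],(400,600),interpolation=cv2.INTER_CUBIC)
cv2.imwrite("pics/crop2.png",np.hstack([f(a,180,120,60,90),f(b,170,175,60,90)]))
```

```text
t 5.35 pos [0.5807 0.3004 0.1928] th 71.01 q1,q6 [0.353 0.683] F [ 19.22  24.04 -15.12] gap 0.042 ff 62.9
tool cm [-0.72 -0.19  0.27] tilt [ 0.0115  0.0123 -0.9999]
```

View pics/crop2.png

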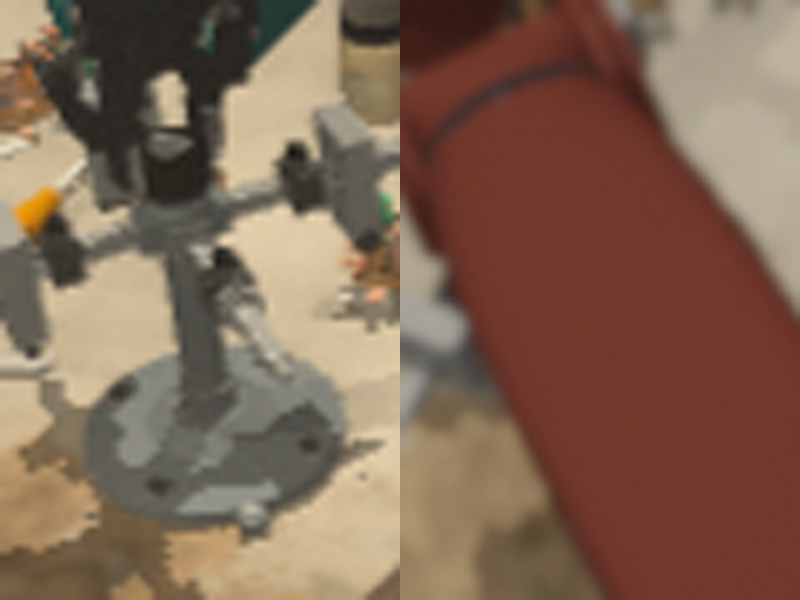

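The left view shows the empty arm ending near crop (285,370). A short pointer with a pale end sits on the foot's rim at crop (250,515), which is scene px (217.5,197). Bolts show at (125,388), (158,485) and (310,440).

Run:
```python
from h import *
K,p,M,_=cal("scene")
def ray(u,v,z):
    r=M@np.array([(u-K[0,2])/K[0,0],-(v-K[1,2])/K[1,1],-1]); return p+r*(z-p[2])/r[2]
c=np.array([.5766,.2942])
for nm,(x,y),z in[("ptr",(250,512),.012),("ptr tip",(255,525),.008),("bolt",(125,388),.012),("bolt",(158,485),.012),("bolt",(310,440),.012),("armtip",(287,372),.165),("arm in",(225,285),.165)]:
    X=ray(180+x*.15-.5,120+y*.15-.5,z); d=X[:2]-c; print(nm,X.round(4),'r',np.hypot(*d).round(4),'ang',np.degrees(np.arctan2(d[1],d[0])).round(1))
P=cloud("scene",np.load("pics/scene1.npz")["d"]); im=np.load("pics/scene1.npz")["im"]
print(im[192:201,210:224].mean(2).astype(int)); print((P[192:201,210:224,2]*1000).astype(int))
```

```text
ptr [0.5244 0.229  0.012 ] r 0.0835 ang -128.7
ptr tip [0.52   0.2227 0.008 ] r 0.0912 ang -128.4
bolt [0.5787 0.3641 0.012 ] r 0.0699 ang 88.3
bolt [0.5169 0.2909 0.012 ] r 0.0598 ang -176.8
bolt [0.5947 0.2358 0.012 ] r 0.0611 ang -72.8
armtip [0.4969 0.1628 0.165 ] r 0.1537 ang -121.3
arm in [0.5418 0.2374 0.165 ] r 0.0666 ang -121.5
[[ 96  99  98  99  99  98  99  98 100 115 130  96  92  89]
 [115 140 140 139 141 140 141 140 141 142 143 126  89  84]
 [140 141 141 140 140 141 142 144 141 140 133 113  80  76]
 [143 140 142 140 139 141 149 157 137 109  77  77  81  94]
 [138 138 137 134 119 118 153 178 168 128  83  94 114 126]
 [ 84  87  83  82  80 102 132 136 130 126 108 128 171 186]
 [ 85  87  89  84  94  93 110 137 123  96 119 166 173 181]
 [104 120 136 120 151 137  84  78  78  92 132 166 170 182]
 [153 152 154 153 153 140  96  93 102 107 139 174 175 178]]
[[  17   10 1117   12   14    9   13   12    9   10    5    8   12    4]
 [   9    6    8   13   15   17    9    7    8    7   10   10   11   13]
 [   8   13   10   13   13   13   10   11    8    8   14    6    9    6]
 [  10   10   14   12   10    9    9   14   11    6    7    8    6   -1]
 [  12    4    9    6   12    7    9    2   13   11    3    0    0   -2]
 [   4    1    2    8    7    5    4   10   13    7    8   -1    1   -5]
 [   2    2    0   -1   -5    2   10   10   11    8    6    0    0   -5]
 [  -5    0   -2   -2   -1   -1   -2    7   10    3    0   -2    0    0]
 [  -1   -2   -1    0   -3    4   -1    1   -4   -2   -1   -4   -1    6]]
```

Request:
drive_tool([
  [0,0,0,0.09,-1],
  [0,0,0,0,-1],
  [0,0,0,0,1],
  [0,0,0,0,1],
  [0,0,0,0,1],
  [0,0,0,0,1],
  [0,0,-3,0,1],
  [0,0,-4,0,1],
  [0,0,-2,0,1],
  [0,0,0,0,1],
])

```text
time_s: 6.7
ee_pos: [0.5775, 0.2944, 0.2843]
ee_rot: [0.84, 0.543, 0.002, 0.0]
contact_force: [0.4, -0.3, -0.6]
finger_gap: 0.085
finger_force: 0.0
```

```bash
python3 -c "
from h import *
go([.40,.15,.28]);go([.40,-.2,.28])"
```

```text
t 6.7 pos [0.5775 0.2944 0.2843] th 65.81 q1,q6 [0.35  0.772] F [ 0.37 -0.27 -0.62] gap 0.085 ff 0.0
tool cm [-20.45 -10.27   0.34] tilt [ 0.0035  0.0013 -1.    ]
t 6.7 pos [0.5775 0.2944 0.2843] th 65.81 q1,q6 [0.35  0.772] F [ 0.37 -0.27 -0.62] gap 0.085 ff 0.0
tool cm [-52.38   4.07   0.3 ] tilt [ 0.0035  0.0013 -1.    ]
```

Request:
drive_tool([
  [-4.1,-2.05,0,0,1],
  [-4.1,-2.05,0,0,1],
  [-4.1,-2.05,0,0,1],
  [-4.1,-2.05,0,0,1],
  [-4.1,-2.05,0,0,1],
  [-4.6,2.05,0,0,1],
  [-4.6,2.05,0,0,1],
  [-4.6,2.05,0,0,1],
  [-4.6,2.05,0,0,1],
  [-4.6,2.05,0,0,1],
  [-4.6,2.05,0,0,1],
  [-4.6,2.05,0,0,1],
])

```text
time_s: 8.2
ee_pos: [0.3971, -0.2046, 0.2802]
ee_rot: [0.84, 0.543, -0.0, -0.001]
contact_force: [0.6, 0.3, -1.3]
finger_gap: 0.0854
finger_force: 0.0
```

Run:
```python
from h import *
go([.4,-.2,.28])
snap("scene","scene2");snap("top","top2")
a=cv2.imread("pics/scene2.png");b=cv2.imread("pics/top2.png")
f=lambda im,x,y,w,h:cv2.resize(im[y:y+h,x:x+w],(400,500),interpolation=cv2.INTER_CUBIC)
cv2.imwrite("pics/crop3.png",np.hstack([f(a,180,130,64,80),f(b,160,180,64,80)]))
```

```text
t 8.2 pos [ 0.3971 -0.2046  0.2802] th 65.8 q1,q6 [-0.653 -0.23 ] F [ 0.57  0.28 -1.3 ] gap 0.0854 ff 0.0
tool cm [0.53 0.08 0.02] tilt [-0.0021  0.0018 -1.    ]
```

View pics/crop3.png

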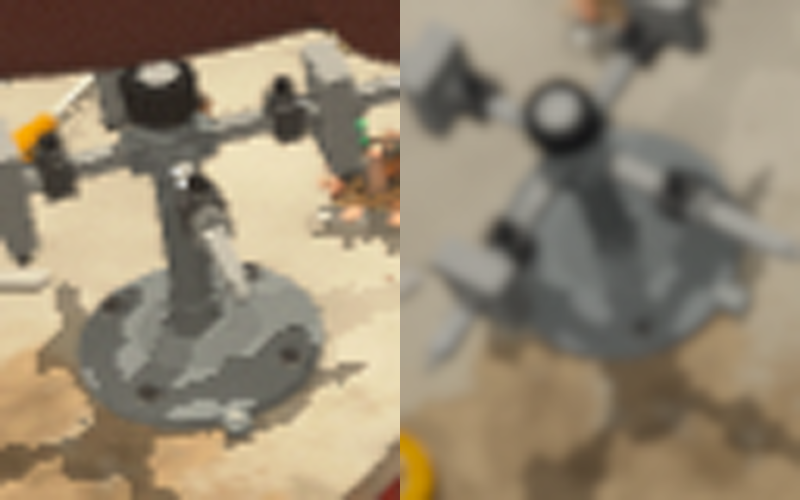

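Run:
```python
from meas import *
def ray(n,u,v,z):
    K,p,M,_=cal(n)
    r=M@np.array([(u-K[0,2])/K[0,0],-(v-K[1,2])/K[1,1],-1]); return (p+r*(z-p[2])/r[2])[:2]
c=np.array([.5766,.2942]); A=lambda d:np.degrees(np.arctan2(d[1],d[0])).round(1)
B=[ray("scene",180+x*.16-.5,130+y*.16-.5,.011) for x,y in[(125,302),(150,390),(290,352),(252,270)]]
cc=np.mean(B,0); print('bolts',np.round(B,4),'centre',cc.round(4),[A(b-cc) for b in B],[np.hypot(*(b-cc)).round(3) for b in B])
p=ray("scene",180+236*.16-.5,130+414*.16-.5,.012); print('ptr',p,A(p-cc),A(p-c),np.hypot(*(p-cc)))
p=ray("top",160+335*.16-.5,180+292*.16-.5,.012); print('top ptr',p,A(p-c),np.hypot(*(p-c)))
b=ray("top",160+242*.16-.5,180+325*.16-.5,.011); print('top bolt',b,A(b-c))
for (P,C),n in zip(merged("2"),("scene","top")):
    v=P[:,:2]-c; r=np.hypot(*v.T); a=np.degrees(np.arctan2(v[:,1],v[:,0]))
    k=(np.abs(P[:,2]-.167)<.012)&(r>.03)&(r<.18)
    for a0 in(-125,145,55,-35):
        kk=k&(np.abs((a-a0+180)%360-180)<15); X=P[kk]
        inner=X[r[kk]<.165]
        l=cv2.fitLine(inner[:,:2].astype(np.float32),cv2.DIST_HUBER,0,.001,.001).ravel()
        print(n,a0,len(X),'median ang',np.median(a[kk]).round(1),'line',A(l[:2]),A(-l[:2]),'offset',np.round((l[2]-c[0])*l[1]-(l[3]-c[1])*l[0],4),'rmax',r[kk].max().round(3),'z',np.median(X[:,2]).round(4))
    g=np.hypot(*v.T)<.2
    near=r<.05; s=P[near&(P[:,2]>.212)&(P[:,2]<.225)]; print('knob',len(s),(s[:,:2].min(0)+s[:,:2].max(0))/2)
```

```text
bolts [[0.5815 0.36  ]
 [0.52   0.2919]
 [0.5937 0.2358]
 [0.6497 0.3066]] centre [0.5862 0.2986] [np.float64(94.4), np.float64(-174.3), np.float64(-83.2), np.float64(7.2)] [np.float64(0.062), np.float64(0.067), np.float64(0.063), np.float64(0.064)]
ptr [0.52757262 0.23003604] -130.6 -127.4 0.0902233220980226
top ptr [0.5273616  0.22663799] -126.1 0.08360051031389623
top bolt [0.51588188 0.2880651 ] -174.2
scene -125 112 median ang -127.4 line 53.8 -126.2 offset -0.0023 rmax 0.161 z 0.1697
scene 145 169 median ang 145.5 line -39.6 140.4 offset 0.0076 rmax 0.158 z 0.1673
scene 55 13 median ang 61.8 line 60.9 -119.1 offset -0.0008 rmax 0.096 z 0.1624
scene -35 170 median ang -39.2 line -36.3 143.7 offset 0.0044 rmax 0.162 z 0.1675
knob 48 [0.57525867 0.29529494]
top -125 142 median ang -128.5 line 53.6 -126.4 offset -0.0034 rmax 0.16 z 0.1695
top 145 138 median ang 143.9 line -38.5 141.5 offset 0.0045 rmax 0.16 z 0.1686
top 55 113 median ang 54.3 line 52.0 -128.0 offset -0.0041 rmax 0.159 z 0.1702
top -35 131 median ang -39.2 line -36.8 143.2 offset 0.0028 rmax 0.163 z 0.1697
knob 91 [0.57666404 0.29418501]
```

Run:
```python
from meas import *
from scipy.optimize import least_squares
for (P,C),n in zip(merged("0"),("scene","top")):
    o=(np.hypot(P[:,0]-.483,P[:,1]+.233)<.05)
    X=P[o&(P[:,2]>.073)&(P[:,2]<.088)][:,:2]; F=P[o&(P[:,2]>.015)][:,:2]
    def res(q,X,hw=.022,ht=.010):
        e=np.array([np.cos(q[2]),np.sin(q[2])]);d=X-q[:2]; a=d@e;b=d@[-e[1],e[0]]
        return np.r_[np.maximum(np.abs(a)-hw,0),np.maximum(np.abs(b)-ht,0)]*1e3
    for Y,nm in((X,'top'),(F,'all')):
        f=least_squares(res,[.485,-.2325,.5],args=(Y,),loss='soft_l1',diff_step=1e-4);print(n,nm,len(Y),f.x[:2].round(4),np.degrees(f.x[2]).round(1),f.cost.round(2))
    l=cv2.fitLine(X.astype(np.float32),cv2.DIST_HUBER,0,.001,.001).ravel();print(np.degrees(np.arctan2(l[1],l[0])),l[2:])
im=np.load("pics/scene0.npz")["im"]
for h in(.0,.08):
    print(proj("scene",[[.485,-.2325,h]]),proj("top",[[.485,-.2325,h]]))
```

```text
scene top 70 [ 0.4852 -0.2323] 31.3 3.15
scene all 153 [ 0.4851 -0.2323] 31.5 4.26
31.244764 [ 0.48482195 -0.23207147]
top top 56 [ 0.4837 -0.2318] 29.6 6.46
top all 133 [ 0.4833 -0.2311] 30.2 66.28
34.301067 [ 0.48431063 -0.23039581]
[[318.28605945 249.43047244]] [[327.06008732 218.11200688]]
[[319.5240809  233.83552799]] [[328.50674703 210.55854629]]
```

Request:
drive_tool([
  [0,0,0,-0.16,1],
  [0,0,0,-0.16,1],
  [0,0,0,-0.16,1],
  [0,0,0,-0.16,1],
  [0,0,0,-0.16,1],
  [0,0,0,-0.163,1],
  [0,0,0,0,1],
  [0,0,0,0,1],
])

```text
time_s: 9.3
ee_pos: [0.3979, -0.2027, 0.2814]
ee_rot: [0.494, 0.87, 0.0, -0.001]
contact_force: [-0.4, 0.5, -0.8]
finger_gap: 0.0854
finger_force: 0.0
```

Run:
```python
from h import *
go([.4845,-.232,.12]);go([.4845,-.232,.039])
```

```text
t 9.3 pos [ 0.3979 -0.2027  0.2814] th 120.84 q1,q6 [-0.648 -1.187] F [-0.37  0.5  -0.76] gap 0.0854 ff 0.0
tool cm [-6.97  5.94 16.13] tilt [-1.1e-03  9.0e-04 -1.0e+00]
t 9.3 pos [ 0.3979 -0.2027  0.2814] th 120.84 q1,q6 [-0.648 -1.187] F [-0.37  0.5  -0.76] gap 0.0854 ff 0.0
tool cm [-6.99  5.95 24.23] tilt [-1.1e-03  9.0e-04 -1.0e+00]
```

Request:
drive_tool([
  [-3.5,3,4,0,1],
  [-3.45,2.9,4,0,1],
  [0,0,5,0,1],
  [0,0,3.5,0,1],
  [0,0,0,0,1],
  [0,0,0,0,1],
])

```text
time_s: 10.05
ee_pos: [0.4853, -0.233, 0.1188]
ee_rot: [0.493, 0.87, -0.0, 0.001]
contact_force: [-0.1, -0.2, 0.2]
finger_gap: 0.0854
finger_force: 0.0
```

Run:
```python
from h import *
go([.4845,-.232,.039])
```

```text
t 10.05 pos [ 0.4853 -0.233   0.1188] th 120.95 q1,q6 [-0.594 -1.134] F [-0.1  -0.25  0.15] gap 0.0854 ff 0.0
tool cm [ 0.14 -0.02  7.98] tilt [ 0.0015 -0.001  -1.    ]
```

Request:
drive_tool([
  [0.1,0,3,0,1],
  [0,0,3,0,1],
  [0,0,2,0,1],
  [0,0,0,0,1],
  [0,0,0,0,0.2],
  [0,0,0,0,0],
  [0,0,0,0,-0.2],
  [0,0,0,0,-1],
  [0,0,0,0,-1],
  [0,0,0,0,-1],
])

```text
time_s: 11.3
ee_pos: [0.4858, -0.2325, 0.0394]
ee_rot: [0.492, 0.87, 0.0, 0.002]
contact_force: [3.0, 1.8, 7.5]
finger_gap: 0.0433
finger_force: 61.7
```

Run:
```python
from h import *
go([.4845,-.232,.039])
```

```text
t 11.3 pos [ 0.4858 -0.2325  0.0394] th 121.0 q1,q6 [-0.593 -1.134] F [3.03 1.82 7.52] gap 0.0433 ff 61.7
tool cm [ 0.11 -0.09  0.04] tilt [ 0.0036 -0.0018 -1.    ]
```

Request:
drive_tool([
  [0,0,-2,0,-1],
  [0,0,-4,0,-1],
  [0,0,-4,0.17,-1],
  [0,0,-4,0.17,-1],
  [0,0,-4,0.17,-1],
  [0,0,-4,0.17,-1],
  [0,0,0,0.17,-1],
  [0,0,0,0.17,-1],
  [0,0,0,0.167,-1],
  [0,0,0,0,-1],
  [0,0,0,0,-1],
])

```text
time_s: 12.68
ee_pos: [0.4836, -0.2315, 0.2567]
ee_rot: [0.894, 0.448, -0.0, -0.001]
contact_force: [-0.0, -0.9, -4.6]
finger_gap: 0.0435
finger_force: 62.8
```

Run:
```python
from meas import *
go([.36,-.17,.26]);go([.36,.10,.26]);go([.446,.125,.26])
for P,C in merged("2"):
    k=(P[:,2]>.09)&(P[:,0]>.3)&(P[:,0]<.75)&(P[:,1]>-.1)&(P[:,1]<.18)
    X=P[k]; i=np.argsort(X[:,0])[::max(1,len(X)//12)]; print(X[i].round(2).tolist())
```

```text
t 12.68 pos [ 0.4836 -0.2315  0.2567] th 53.17 q1,q6 [-0.594  0.049] F [-0.03 -0.85 -4.56] gap 0.0435 ff 62.8
tool cm [ -2.49 -13.58  -0.32] tilt [-1.1e-03  6.0e-04 -1.0e+00]
t 12.68 pos [ 0.4836 -0.2315  0.2567] th 53.17 q1,q6 [-0.594  0.049] F [-0.03 -0.85 -4.56] gap 0.0435 ff 62.8
tool cm [ 19.12 -29.76  -0.3 ] tilt [-1.1e-03  6.0e-04 -1.0e+00]
t 12.68 pos [ 0.4836 -0.2315  0.2567] th 53.17 q1,q6 [-0.594  0.049] F [-0.03 -0.85 -4.56] gap 0.0435 ff 62.8
tool cm [ 26.28 -24.38  -0.31] tilt [-1.1e-03  6.0e-04 -1.0e+00]
[[0.3, -0.06, 0.67], [0.32, -0.09, 0.66], [0.34, -0.1, 0.67], [0.56, -0.02, 0.14], [0.57, 0.06, 0.15], [0.58, 0.12, 0.14], [0.59, 0.02, 0.15], [0.61, -0.03, 0.18], [0.62, 0.03, 0.16], [0.63, 0.01, 0.17], [0.66, 0.03, 0.17], [0.69, 0.03, 0.17], [0.75, 0.05, 0.15]]
[[0.3, -0.07, 0.67], [0.55, -0.02, 0.15], [0.57, -0.08, 0.14], [0.59, 0.1, 0.14], [0.61, -0.04, 0.17], [0.62, -0.09, 0.36], [0.64, -0.08, 0.39], [0.65, 0.08, 0.15], [0.67, -0.06, 0.41], [0.68, 0.1, 0.15], [0.69, -0.03, 0.2], [0.71, -0.04, 0.45], [0.75, 0.06, 0.14]]
```

Request:
drive_tool([
  [-0.6,-3.4,0,0,-1],
  [-0.6,-3.4,0,0,-1],
  [-0.6,-3.4,0,0,-1],
  [-0.6,-3.4,0,0,-1],
  [3.1,-2.3,0,0,-1],
  [3.1,-2.3,0,0,-1],
  [3.1,-2.3,0,0,-1],
  [3.1,-2.3,0,0,-1],
  [3.1,-2.3,0,0,-1],
  [3.1,-2.3,0,0,-1],
  [3.1,-2.3,0,0,-1],
  [0,0,0,0,-1],
])

```text
time_s: 14.18
ee_pos: [0.3625, 0.1032, 0.2573]
ee_rot: [0.893, 0.449, 0.0, -0.0]
contact_force: [-0.7, -0.2, -5.4]
finger_gap: 0.0436
finger_force: 64.3
```

Request:
drive_tool([
  [1.5,1.4,0,0,-1],
  [1.5,1.4,0,0,-1],
  [0,0,0,0,-1],
  [0,0,0,0,-1],
])

```text
time_s: 14.68
ee_pos: [0.4029, 0.1076, 0.257]
ee_rot: [0.895, 0.446, -0.001, -0.0]
contact_force: [0.5, -0.4, -4.9]
finger_gap: 0.0433
finger_force: 64.2
```

Run:
```python
from meas import *
go([.438,.112,.26]); go([.438,.112,.156])
snap("scene","scene3")
f=lambda im,x,y,w,h:cv2.resize(im[y:y+h,x:x+w],(800,600),interpolation=cv2.INTER_CUBIC)
cv2.imwrite("pics/crop4.png",f(cv2.imread("pics/scene3.png"),160,120,120,90))
```

```text
t 14.68 pos [0.4029 0.1076 0.257 ] th 52.99 q1,q6 [0.072 0.718] F [ 0.48 -0.45 -4.87] gap 0.0433 ff 64.2
tool cm [ 2.46  2.54 -0.3 ] tilt [-1.2e-03 -4.0e-04 -1.0e+00]
t 14.68 pos [0.4029 0.1076 0.257 ] th 52.99 q1,q6 [0.072 0.718] F [ 0.48 -0.45 -4.87] gap 0.0433 ff 64.2
tool cm [ 2.47  2.55 10.1 ] tilt [-1.2e-03 -4.0e-04 -1.0e+00]
```

View pics/crop4.png

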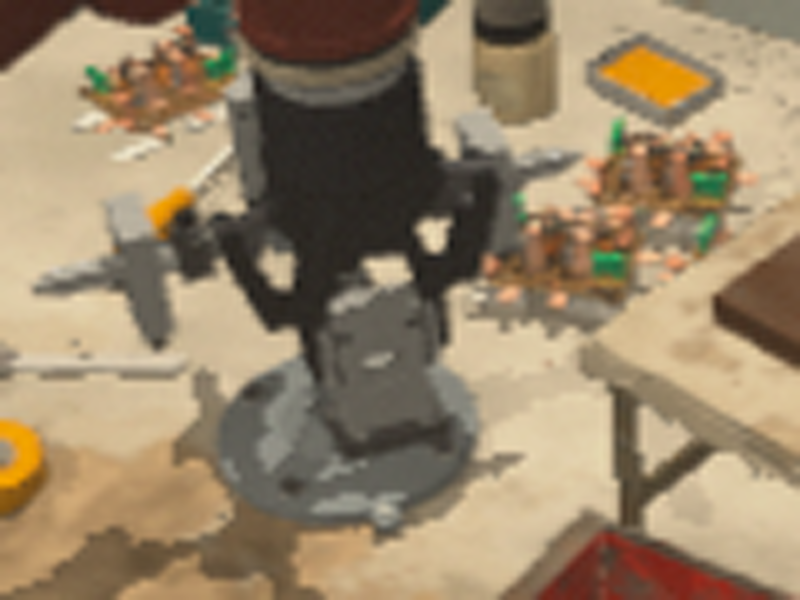

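Run:
```python
from meas import *
c=np.array([.5766,.2945]); a0=np.radians(-127); e=np.array([np.cos(a0),np.sin(a0)]); nrm=np.array([-e[1],e[0]])
for (P,C),n in zip(merged("2"),("scene","top")):
    v=P[:,:2]-c; r=v@e; l=v@nrm
    for lo,hi in((.03,.06),(.12,.135),(.135,.15),(.15,.165)):
        for zl in(.155,.168):
            k=(r>lo)&(r<hi)&(np.abs(l)<.02)&(P[:,2]>zl)&(P[:,2]<.18)
            if k.sum()>1:q=l[k]*1000;print(n,lo,zl,k.sum(),'lat mm mean %.1f med %.1f min %.1f max %.1f'%(q.mean(),np.median(q),q.min(),q.max()),'z',np.percentile(P[k,2],[50,90]).round(4),'rmax',r[k].max().round(4))
```

```text
scene 0.03 0.155 9 lat mm mean 0.7 med -2.1 min -4.7 max 12.5 z [0.1701 0.1735] rmax 0.0596
scene 0.03 0.168 5 lat mm mean 1.3 med -2.1 min -4.0 max 12.5 z [0.1716 0.1738] rmax 0.0596
scene 0.12 0.155 10 lat mm mean 0.8 med 0.9 min -5.1 max 6.5 z [0.1684 0.1701] rmax 0.1341
scene 0.12 0.168 6 lat mm mean 1.4 med 2.3 min -4.6 max 6.5 z [0.1693 0.1705] rmax 0.1341
scene 0.135 0.155 12 lat mm mean 0.0 med -1.0 min -4.8 max 6.8 z [0.1681 0.1717] rmax 0.1499
scene 0.135 0.168 6 lat mm mean -0.5 med -1.3 min -4.6 max 6.8 z [0.1694 0.1729] rmax 0.149
scene 0.15 0.155 7 lat mm mean -0.7 med -0.1 min -4.2 max 2.6 z [0.1669 0.1687] rmax 0.161
scene 0.15 0.168 3 lat mm mean -0.8 med 0.0 min -2.9 max 0.4 z [0.1682 0.1692] rmax 0.161
top 0.03 0.155 29 lat mm mean -0.9 med -1.2 min -6.8 max 6.2 z [0.1695 0.1761] rmax 0.058
top 0.03 0.168 16 lat mm mean -0.9 med -0.8 min -6.8 max 6.2 z [0.1727 0.1763] rmax 0.0571
top 0.12 0.155 14 lat mm mean -2.0 med -1.7 min -8.2 max 3.9 z [0.1675 0.1765] rmax 0.1338
top 0.12 0.168 7 lat mm mean -1.7 med -1.7 min -8.2 max 3.9 z [0.1747 0.1777] rmax 0.1338
top 0.135 0.155 15 lat mm mean -2.0 med -1.5 min -8.3 max 3.9 z [0.1681 0.1731] rmax 0.1497
top 0.135 0.168 8 lat mm mean -1.9 med -0.8 min -8.3 max 3.9 z [0.1726 0.1737] rmax 0.1497
top 0.15 0.155 9 lat mm mean -0.5 med -0.5 min -4.4 max 4.1 z [0.1647 0.1697] rmax 0.1605
top 0.15 0.168 2 lat mm mean -4.3 med -4.3 min -4.4 max -4.1 z [0.1701 0.1706] rmax 0.1593
```

Run:
```python
from h import *
go([.4526,.1312,.1584])
```

```text
t 14.72 pos [0.4029 0.1077 0.2571] th 52.99 q1,q6 [0.072 0.718] F [ 0.03 -0.26 -6.15] gap 0.0434 ff 64.2
tool cm [4.88 2.56 9.86] tilt [-9.e-04 -3.e-04 -1.e+00]
```

Request:
drive_tool([
  [0,1.3,3,0,-1],
  [0,1.26,3,0,-1],
  [0,0,3,0,-1],
  [2,0,0.86,0,-1],
  [2.9,0,0,0,-1],
  [0,0,0,0,-1],
  [0,0,0,0,-1],
  [0,0,0,0,-1],
])

```text
time_s: 15.72
ee_pos: [0.4529, 0.1315, 0.1588]
ee_rot: [0.895, 0.446, -0.0, 0.0]
contact_force: [0.8, -1.1, -4.7]
finger_gap: 0.0433
finger_force: 64.3
```

Run:
```python
from h import *
go([.4526,.1312,.1584])
snap("scene","scene4")
f=lambda im,x,y,w,h:cv2.resize(im[y:y+h,x:x+w],(800,600),interpolation=cv2.INTER_CUBIC)
cv2.imwrite("pics/crop5.png",f(cv2.imread("pics/scene4.png"),180,135,80,60))
```

```text
t 15.72 pos [0.4529 0.1315 0.1588] th 52.97 q1,q6 [0.115 0.762] F [ 0.75 -1.08 -4.69] gap 0.0433 ff 64.3
tool cm [-0.04 -0.01  0.04] tilt [-2.e-04 -2.e-04 -1.e+00]
```

View pics/crop5.png

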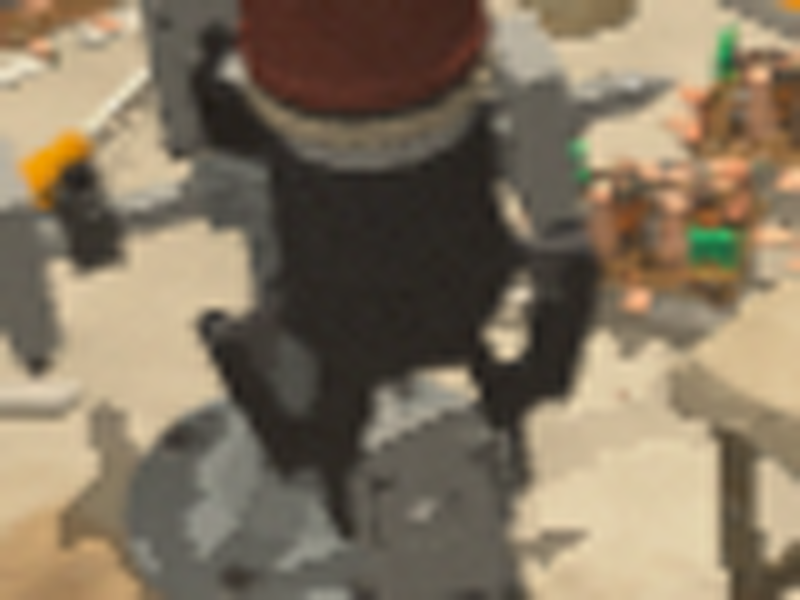

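Request:
drive_tool([
  [1.0,0,0,0,-1],
  [1.0,0,0,0,-1],
  [1.0,0,0,0,-1],
  [0.3,0,0,0,-1],
  [0.3,0,0,0,-1],
  [0.3,0,0,0,-1],
  [0.3,0,0,0,-1],
])

```text
time_s: 16.65
ee_pos: [0.4787, 0.1656, 0.1587]
ee_rot: [0.895, 0.446, -0.0, 0.0]
contact_force: [0.3, -0.3, -5.6]
finger_gap: 0.0431
finger_force: 64.3
```

Request:
drive_tool([
  [0.3,0,0,0,-1],
  [0.3,0,0,0,-1],
  [0,0,0,0,-1],
])

```text
time_s: 17.02
ee_pos: [0.4824, 0.1705, 0.1587]
ee_rot: [0.895, 0.446, 0.0, -0.0]
contact_force: [0.3, 0.3, -5.5]
finger_gap: 0.0432
finger_force: 64.3
```

```bash
cat >> h.py <<'E'
def ft():
    s=arm.observe(); M=R.from_quat(s["ee_rot"]).as_matrix(); c=np.array([.5760,.2949]); e=np.array([-.6018,-.7986])
    print("t",round(s["time_s"],2),"z",s["ee_pos"][2].round(4),"r",((s["ee_pos"][:2]-c)@e).round(4),"lat",((s["ee_pos"][:2]-c)@[-e[1],e[0]]).round(4),"Ftool",(s["contact_force"]@M).round(1),"Ttool",(s["torque"]@M).round(2))
E
python3 -c "
from h import *
ft()"
```

```text
t 17.02 z 0.1587 r 0.1557 lat 0.0001 Ftool [0.4 0.  5.5] Ttool [ 0.07 -0.03  0.02]
```

Request:
drive_tool([
  [0.3,0,0,0,-1],
  [0.3,0,0,0,-1],
  [0.3,0,0,0,-1],
  [0.3,0,0,0,-1],
  [0.3,0,0,0,-1],
  [0.3,0,0,0,-1],
  [0.3,0,0,0,-1],
  [0.3,0,0,0,-1],
])

```text
time_s: 18.02
ee_pos: [0.4963, 0.1893, 0.1583]
ee_rot: [0.895, 0.446, -0.001, 0.0]
contact_force: [-0.6, -1.7, -6.6]
finger_gap: 0.0433
finger_force: 64.3
```

```bash
python3 -c "
from h import *
ft()"
```

```text
t 18.02 z 0.1583 r 0.1323 lat -0.0001 Ftool [-1.7  0.5  6.6] Ttool [ 0.   -0.37 -0.03]
```

Request:
drive_tool([
  [0.19,0,0,0,-1],
  [0.19,0,0,0,-1],
  [0.19,0,0,0,-1],
  [0.19,0,0,0,-1],
  [0.19,0,0,0,-1],
  [0.19,0,0,0,-1],
])

```text
time_s: 18.77
ee_pos: [0.5037, 0.1989, 0.1586]
ee_rot: [0.895, 0.446, 0.0, -0.0]
contact_force: [-1.1, -1.2, -7.3]
finger_gap: 0.0435
finger_force: 64.1
```

```bash
python3 -c "
from h import *
ft()"
```

```text
t 18.77 z 0.1586 r 0.1202 lat 0.0 Ftool [-1.7 -0.2  7.3] Ttool [ 0.01 -0.39  0.04]
```

Request:
drive_tool([
  [0.19,0,0,0,-1],
  [0.19,0,0,0,-1],
  [0.19,0,0,0,-1],
])

```text
time_s: 19.15
ee_pos: [0.5071, 0.2034, 0.1587]
ee_rot: [0.895, 0.446, 0.0, -0.0]
contact_force: [-0.5, -1.1, -7.6]
finger_gap: 0.0431
finger_force: 64.1
```

Request:
drive_tool([
  [0.19,0,0,0,-1],
  [0.19,0,0,0,-1],
])

```text
time_s: 19.4
ee_pos: [0.5094, 0.2063, 0.1587]
ee_rot: [0.895, 0.446, 0.0, -0.0]
contact_force: [-1.6, -0.8, -7.1]
finger_gap: 0.0432
finger_force: 64.1
```

```bash
python3 -c "
from h import *
ft()"
```

```text
t 19.4 z 0.1587 r 0.1108 lat 0.0001 Ftool [-1.6 -0.8  7.1] Ttool [ 0.02 -0.32  0.03]
```

Request:
drive_tool([
  [0.19,0,0,0,-1],
  [0.19,0,0,0,-1],
])

```text
time_s: 19.65
ee_pos: [0.5117, 0.2093, 0.1587]
ee_rot: [0.895, 0.446, -0.0, 0.0]
contact_force: [-0.4, -0.4, -7.9]
finger_gap: 0.043
finger_force: 64.1
```

Request:
drive_tool([
  [0.19,0,0,0,-1],
])

```text
time_s: 19.77
ee_pos: [0.5128, 0.2108, 0.1587]
ee_rot: [0.895, 0.446, 0.0, 0.0]
contact_force: [-1.7, -0.7, -8.0]
finger_gap: 0.0432
finger_force: 64.1
```

Request:
drive_tool([
  [0.19,0,0,0,-1],
])

```text
time_s: 19.9
ee_pos: [0.5137, 0.212, 0.1586]
ee_rot: [0.895, 0.446, -0.001, 0.0]
contact_force: [-3.6, -5.0, -6.9]
finger_gap: 0.043
finger_force: 64.0
```

Request:
drive_tool([
  [0.19,0,0,0,-1],
])

```text
time_s: 20.02
ee_pos: [0.5144, 0.213, 0.1585]
ee_rot: [0.895, 0.446, -0.001, 0.0]
contact_force: [-4.4, -5.5, -5.8]
finger_gap: 0.0435
finger_force: 64.0
```

Request:
drive_tool([
  [0.15,0,0,0,-1],
])

```text
time_s: 20.15
ee_pos: [0.5152, 0.2139, 0.1585]
ee_rot: [0.895, 0.446, -0.002, 0.001]
contact_force: [-4.0, -6.6, -5.3]
finger_gap: 0.0433
finger_force: 64.1
```

```bash
python3 -c "
from h import *
ft()"
```

```text
t 20.15 z 0.1585 r 0.1012 lat 0.0002 Ftool [-7.6  0.8  5.3] Ttool [ 0.   -1.26  0.01]
```

Request:
drive_tool([
  [0.15,0,0,0,-1],
])

```text
time_s: 20.27
ee_pos: [0.5159, 0.2149, 0.1584]
ee_rot: [0.895, 0.446, -0.002, 0.001]
contact_force: [-5.6, -7.3, -2.8]
finger_gap: 0.0436
finger_force: 64.4
```

Request:
drive_tool([
  [0.15,0,0,0,-1],
])

```text
time_s: 20.4
ee_pos: [0.5168, 0.2161, 0.1585]
ee_rot: [0.895, 0.446, -0.002, 0.001]
contact_force: [-5.8, -7.0, -4.6]
finger_gap: 0.0433
finger_force: 64.5
```

```bash
python3 -c "
from h import *
ft()"
```

```text
t 20.4 z 0.1585 r 0.0985 lat 0.0002 Ftool [-9.1 -0.4  4.6] Ttool [ 0.04 -1.48  0.1 ]
```

Request:
drive_tool([
  [0.12,0,0,0,-1],
])

```text
time_s: 20.52
ee_pos: [0.5175, 0.217, 0.1585]
ee_rot: [0.895, 0.446, -0.002, 0.001]
contact_force: [-5.6, -8.0, -4.0]
finger_gap: 0.0432
finger_force: 64.5
```

Request:
drive_tool([
  [0.05,0,0,0,-1],
  [0,0,0,0,-1],
])

```text
time_s: 20.78
ee_pos: [0.5177, 0.2173, 0.1585]
ee_rot: [0.895, 0.446, -0.002, 0.001]
contact_force: [-5.9, -7.4, -5.1]
finger_gap: 0.0434
finger_force: 64.5
```

```bash
python3 -c "
from h import *
ft()"
```

```text
t 20.77 z 0.1585 r 0.097 lat 0.0001 Ftool [-9.4 -0.2  5.1] Ttool [ 0.02 -1.48  0.07]
```

Request:
drive_tool([
  [-0.15,0,0,0,-1],
  [-0.15,0,0,0,-1],
])

```text
time_s: 21.02
ee_pos: [0.5163, 0.2154, 0.1585]
ee_rot: [0.895, 0.446, -0.001, 0.0]
contact_force: [-4.6, -4.5, -5.9]
finger_gap: 0.0433
finger_force: 64.5
```

Request:
drive_tool([
  [-0.1,0,0,0,-1],
  [0,0,0,0,-1],
])

```text
time_s: 21.28
ee_pos: [0.5159, 0.2149, 0.1585]
ee_rot: [0.895, 0.446, -0.001, 0.0]
contact_force: [-3.4, -4.6, -6.7]
finger_gap: 0.0435
finger_force: 64.2
```

```bash
python3 -c "
from h import *
ft()"
```

```text
t 21.27 z 0.1585 r 0.1001 lat 0.0001 Ftool [-5.7  0.   6.7] Ttool [-0.04 -0.98  0.03]
```

Request:
drive_tool([
  [-0.1,0,0,0,-1],
  [0,0,0,0,-1],
])

```text
time_s: 21.52
ee_pos: [0.5158, 0.2148, 0.1586]
ee_rot: [0.895, 0.446, 0.0, -0.0]
contact_force: [-1.0, -2.3, -9.3]
finger_gap: 0.0432
finger_force: 64.1
```

```bash
python3 -c "
from h import *
ft()"
```

```text
t 21.52 z 0.1586 r 0.1002 lat 0.0001 Ftool [-2.5  0.6  9.3] Ttool [-0.12 -0.39  0.12]
```

Request:
drive_tool([
  [-0.1,0,0,0,-1],
  [0,0,0,0,-1],
])

```text
time_s: 21.78
ee_pos: [0.5157, 0.2146, 0.1588]
ee_rot: [0.895, 0.446, 0.001, -0.0]
contact_force: [3.1, 1.8, -11.7]
finger_gap: 0.0435
finger_force: 63.9
```

```bash
python3 -c "
from h import *
ft()"
```

```text
t 21.77 z 0.1588 r 0.1004 lat 0.0001 Ftool [ 3.3  1.4 11.7] Ttool [-0.05  0.59  0.03]
```

Request:
drive_tool([
  [0.12,0,0.1,0,-1],
  [0,0,0.1,0,-1],
  [0,0,0,0,-1],
  [0,0,0,0,0.2],
  [0,0,0,0,0.5],
  [0,0,0,0,1],
  [0,0,0,0,1],
  [0,0,0,0,1],
  [0,0,0,0,1],
  [0,0,0,0,1],
])

```text
time_s: 23.02
ee_pos: [0.5159, 0.2149, 0.1567]
ee_rot: [0.895, 0.446, -0.0, 0.0]
contact_force: [-0.5, 0.7, -1.0]
finger_gap: 0.0855
finger_force: 0.0
```

Request:
drive_tool([
  [0,0,-1,0,1],
  [0,0,-3,0,1],
  [0,0,-4,0,1],
  [0,0,-4,0,1],
  [-4,0,-2,0,1],
  [-5,0,0,0,1],
  [-4,-3,0,0,1],
  [-4,-5,0,0,1],
  [-4,5,0,0,1],
  [-4,5,0,0,1],
  [-4,5,0,0,1],
  [-4,5,0,0,1],
])

```text
time_s: 24.52
ee_pos: [0.4134, -0.1169, 0.2981]
ee_rot: [0.895, 0.446, 0.001, 0.001]
contact_force: [0.3, 0.3, -0.6]
finger_gap: 0.0855
finger_force: 0.0
```

Run:
```python
from h import *
go(None)
snap("scene","scene5");snap("top","top5")
a=cv2.imread("pics/scene5.png");b=cv2.imread("pics/top5.png")
f=lambda im,x,y,w,h:cv2.resize(im[y:y+h,x:x+w],(400,500),interpolation=cv2.INTER_CUBIC)
cv2.imwrite("pics/crop6.png",np.hstack([f(a,180,130,64,80),f(b,160,180,64,80)]))
```

```text
t 24.52 pos [ 0.4134 -0.1169  0.2981] th 52.99 q1,q6 [-0.46   0.186] F [ 0.29  0.33 -0.63] gap 0.0855 ff 0.0
```

View pics/crop6.png

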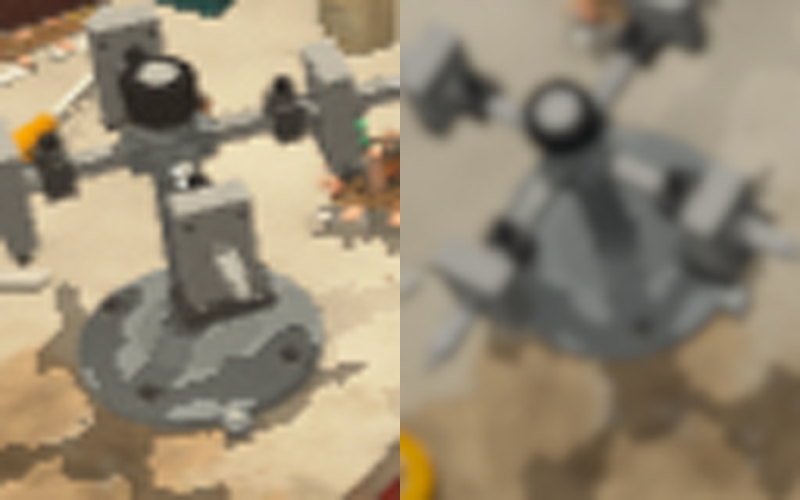

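The die hangs on the front arm at crop (215,250), with the bar's end at (232,275) above the pointer at (236,416). The pull-back test held against the tooth, so the catch has shut. The arm's angle (-127°) and the pointer's (about -127°) agree.

```bash
python3 -c "
from rig import arm
print(arm.sign_off())"
```

```text
the job is handed in; nothing more can be done
None
```

The job is handed in at about 25 s: the grey die is on the front arm and let go; a gentle pull-back was held by the catch, the push read about 9.8 N at most, and the arm points over the pointer to within about 2°.

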